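# Pick the split ring out of a specimen jar's collar

## Robot

A 6-joint arm with a two-finger parallel gripper is mounted at the origin on the work surface. World frame = base frame: x ahead of the robot, y to its left, z up, the work surface at z = 0. Lengths are in m, angles in rad, forces in N, time in s.
With the tool pointing down it reaches from about 0.375 to 0.975 m from the base axis. Payload 3.8 kg.
Tool frame: the origin (TCP) lies between the finger pads; the fingertips stand 11 mm ahead of it and the grasp point (between the pads) lies 8 mm behind it (arm.nose_length is the distance from the TCP to the fingertips, in m); x points along the fingers, y is the direction in which the jaws open and shut, and the axes are right-handed (so a half turn about x gives the same grasp; the last joint's range is limited). The gripper opens to 88 mm and grips with 3 to 60 N. Pads are 18 mm wide; open, the fingers measure 123 mm over their backs; the gripper's body (75 mm by 187 mm) begins 45 mm behind the grasp point.
Start: joints at [-0.037, 0.264, 1.604, -0, 1.274, -0.037], TCP at [0.675, -0, 0.25] pointing down, gripper open.
Joint ranges: [-2.63, 2.63], [-0.94, 2.18], [0.31, 2.57], [-1.31, 4.45], [0, 2.66], [-2.55, 2.55]. Speed limits (rad/s): [2.57, 2.57, 3.14, 3.14, 3.14, 3.14].

## Interface

Orientations are given as a unit quaternion [w, x, y, z].
In Python, from bench import status, optics, order, arm gives the robot as it stands.
- The arm moves only by the shell command python3 -m handwheel 'ROWS' [FORCE]. ROWS is JSON, a list of rows, each an object with "hand": the opening in per cent of the stroke, from 0 (shut) to 100 (fully open); "offset": the shift along the tool's x, y, z in units of 30 mm (1.0 is 30 mm), a list of three; "turn": the turn, a rotation vector about the tool's x, y, z in units of 6 degrees (1.0 is 6 degrees), a list of three. A call has 1 to 20 rows; each row is the pose to reach, as a shift and turn from the pose commanded when the call began, along the tool's axes at that moment; what a row does not reach only later rows make up. A row lasts 1/10 s, in which the tool goes at most 50 mm and 8.59 degrees, less where a joint would pass 70% of its speed; a pose out of reach is approached as far as the arm can. A call with a gripper value outside its range is refused whole. The fingers move at their own pace and stop on an object; FORCE is the grip in N (left out, the last holds). Time passes only in rows, so rows that repeat a pose let the fingers close. It gives the time, the measured TCP pose, the force and the opening at its end, in the units of the state.
- status.state(): the state, without advancing time (a new reading comes with each control period).
- optics.capture(name): name is "scene" or "side" or "wrist"; returns the picture (420x560x3 uint8, red, green, blue); there is no depth.
- optics.calibration(name): a dict with "mtx" (3x3 intrinsics, pixels), "R" (3x3) and "t" (3): a world point X has camera coordinates R X + t. Camera axes: x right, y down, z forward; pixel columns grow to the right and rows downward; lengths in m; the calibration is good to about 2 mm. A picture is of the moment at which its call begins: read the wrist's pose just before it. calibration takes no time and is no camera call; for the wrist camera it gives the pose at the moment of the call.
- order.close_job(): hands the job in, once; it reports no verdict.
Trained networks look in the newest picture that a camera, given by its name, has taken for a name from the list of things; names that differ only in an ending like _2 or _b are one class to them, and where a whole thing is asked for, a point or a joint stands for the part that bears it (a point fixed in the world has none). Each returns a list of dicts, best first, with "score" (0 to 1); they miss things now and then, are a little off and sometimes report something else, mostly with a low value. They report only what shows in the picture. A call takes as long as a camera call. They do not tell look-alikes from the thing itself.
- optics.regions_of(camera, query): "mask" (420x560 bool, what is visible of it) and "uv" ([column, row] in pixels, amid what is visible of it).
- optics.tip_of(camera, query): "uv" ([column, row] in pixels: a listed point, or the origin of a listed thing).
The state is a dict: "clock": time; "joint_positions": joint angles; "joint_vel": joint speeds; "tau": joint torques, N m; "tcp_pos": TCP position; "eef_rot": TCP orientation; "wrist_force": force on the tool from outside, world axes, zero at the start; "torque": the same for the moment, N m; "finger_gap": finger opening in m.
Only numpy, scipy, OpenCV 4.12 (cv2) and the standard library are available. Lean on these libraries where they do the work, as an engineer would, in place of code of your own. Each camera call takes 0.05 s, during which the arm holds its last target. There are 200 camera calls.

## Task

Take the yellow-handled pick from its grey stand, slide its thin foot under the red lug of the brass split ring in the specimen jar's collar and lift until both ends of the ring have sprung out of the groove and lie on top of the claws, leaving the ring on the jar. Do it with the pick, not the fingers, and press only lightly on the ring's lug and on the sprung window below it. Then put the pick back upright in its stand, let go of it, and leave the other things alone.

Things in the scene. Friction and masses are not known exactly. Their poses are not given: they have to be found in the camera images.
- jar: Fixed specimen jar, glass, 100 mm across, on a black nest, steel collar on top (90 mm across inside). Origin under its centre, z up, +x from its axis to the red lug. In this frame the window's top and the ledge under the ring are at z = 80 mm, the collar's top edge at 89 mm. The ring's groove is overhung by a back lip and, 30 to 50 degrees either side of +x, by two short steel claws.
- window (a joint): How far (m) the clear round window (77 mm across, inside the ring) has been pushed down: 0 at rest. It sits on a stiff gasket, starts to give at about 3 N, then 6 N per mm. It must never be pushed down by 1.5 mm (12 N).
- lug (a point): Centre of the red lug, a flat tongue on one end of the ring that points inward over the window: 17 mm long (along the jar's x), 12 mm wide, 3 mm thick. Seated, it is 34.5 mm along the jar's x at z = 86 mm: underside 4.5 mm above the window, inner end 26 mm from the jar's axis. The ring's wire crosses under its outer part from 39.5 mm out. Shoved sideways or pressed with over 10 N it would bend.
- plain_end (a point): A point on the other end of the ring, across the gap from the lug, at the middle of the wire. Seated, it is at z = 82.5 mm in the jar's frame.
- ring: Brass split ring of springy 5 mm wire, 84 mm across its middle line. Origin: its centre at the wire's underside; +x to the lug. Lifted under the lug, it resists with 5 to 15 N until both ends snap up over the claws; it then stays up by itself, lug about 8 mm higher than seated.
- pick_handle (a point): Centre of the pick's yellow handle, 18 mm square, 60 mm tall, upright at the start. Its x is the direction in which the foot points. A 26 mm square, 5 mm thick flange is at the handle's foot, its underside 35 mm below this point.
- stand_top (a point): Centre of the top face, z = 95 mm, of the pick's fixed grey stand, a block 90 mm (x) by 70 mm (y). Its slot goes right through, 45 mm (x) by 15 mm (y), centred 10 mm from this point along x. In its place, the pick's flange lies on the top face over this point with the foot, in the slot, pointing along this point's x.
- jar_a: Bystander: amber jar, 72 mm across, 130 mm tall, origin under its centre.
- jar_b: Bystander: clear jar, 72 mm across, 120 mm tall, origin under its centre.
- cap: Bystander: white jar cap, 68 mm across, 16 mm tall, origin under its centre.
- forceps: Bystander: steel forceps, 140 mm long along its y, 6 mm tall, origin under its centre.
- vial: Bystander: small vial, 28 mm across, 60 mm tall, origin under its centre.
- pick: The pick, 85 g; origin on its axis at the flange's underside. A 7 mm steel shank hangs from the flange and ends in a level flat foot, 3 mm thick, 6 mm wide, tip 23.6 mm out along x from the axis. The foot's underside is 60 to 84 mm below the flange's: the shank is set differently each time and not measured, so find it by touch; it stays fixed during the work.
Things that resemble listed ones, but are neither listed nor needed, are in the scene too. There is more than one size of the ring; the job needs the middle-sized. Of the things that look like the pick, the larger one is meant.

How it is judged:
On the way, in this order (a step that is already met when the one before it is completed fails the run):
1. the pick is lifted clear of its stand (z of pick_handle in the frame of stand_top above 0.075 m), for 0.1 s.
2. the pick bears on the ring while the ring is still in its groove (contact force between pick and ring above 2 N and z of lug in the frame of jar below 0.089 m), for 0.05 s.
3. both ends of the ring are out of the groove (z of lug in the frame of jar above 0.0905 m and z of plain_end in the frame of jar above 0.087 m), for 0.1 s.
At the end, for the whole second after the job is handed in: Both ends of the ring lie on top of the claws, lug and plain end at least 4.5 mm above their seated heights, the ring at rest within 30 mm of the jar's axis. The pick stands at rest in its stand, upright within 7 degrees, flange within 5 mm of the top face and 12 mm of its place, let go (all of step 3 and z of lug in the frame of jar below 0.115 m and horizontal distance between ring and jar below 0.03 m and linear speed of each of ring, pick below 0.02 m/s and horizontal distance between pick_handle and stand_top below 0.012 m and z of pick_handle in the frame of stand_top below 0.04 m and angle between pick_handle's own z axis and vertical below 0.12 rad and contact force between the fingers and pick below 0.1 N); the robot touches nothing.
It fails at once if the window is pushed down by 1.5 mm or more (value of joint window above 0.0015 m).
It fails at once if the fingers touch the ring (contact force between the fingers and ring above 0.3 N).
It fails at once if the pick pushes on the ring with more than 25 N (contact force between pick and ring above 25 N).
It fails at once if the pick shoves the seated ring with more than 10 N (contact force between pick and ring above 10 N and z of lug in the frame of jar below 0.0865 m).
It fails at once if a bystander is shifted by more than 20 mm (distance of any of jar_a, jar_b, cap, forceps, vial from where it was at the start of the episode above 0.02 m).
It also fails if it takes over 53 s, if anything falls off the work surface, if the arm or the gripper's body presses on something with over 40 N, if the wrist force passes 120 N, or if a joint passes its speed limit or range.

## Working session

There is one attempt and no reset: what is moved stays moved. The work goes in short steps, Python scripts to look and compute and a shell command to move; the robot and the scene stay as the last step left them, time stands still between calls to the robot, and variables do not carry over. Pictures are saved under pics/ and viewed, about 8 in all and at most 12, crops included, and the job is handed in when it is done.

```bash
ls; mkdir -p pics
python3 - <<'E'
from bench import status, optics, order, arm
import cv2,numpy as np
print(status.state())
for c in ['scene','side','wrist']:
    im=optics.capture(c); cv2.imwrite(f'pics/{c}0.png',im[:,:,::-1])
    k=optics.calibration(c); print(c,k)
    for q in ['jar','lug','pick_handle','stand_top','pick','ring']:
        print(q,[(np.round(d['uv']).tolist(),round(d['score'],2)) for d in optics.tip_of(c,q)][:5])
a=cv2.imread('pics/scene0.png');b=cv2.imread('pics/side0.png')
E
```

```text
pics
{'clock': 0.0, 'joint_positions': array([-3.68995468e-02,  2.64738471e-01,  1.60536522e+00,  1.67335953e-05,
        1.27372792e+00, -3.68790711e-02]), 'joint_vel': array([ 2.27595369e-03,  6.11150251e-04,  1.82428610e-03, -1.47413204e-04,
       -2.93706517e-04,  6.56192012e-05]), 'tau': array([-9.59501231e-04, -5.02113855e+01, -3.56871557e+01,  7.25938403e-02,
        2.92220683e-02, -1.93505334e-04]), 'tcp_pos': array([6.74305654e-01, 2.93615007e-05, 2.48402636e-01]), 'eef_rot': array([ 0.49940949,  0.49947146,  0.50057719, -0.50054061]), 'wrist_force': array([ 0.4786852 ,  0.4258857 , -0.93573788]), 'torque': array([ 0.00301495, -0.00891339, -0.01466601]), 'finger_gap': 0.08800648740453501}
scene {'mtx': array([[400.18028318,   0.        , 272.52447798],
       [  0.        , 400.18028318, 211.21959771],
       [  0.        ,   0.        ,   1.        ]]), 'R': array([[ 0.80288135,  0.59613126, -0.00301091],
       [ 0.30429723, -0.4141662 , -0.85782839],
       [-0.51262534,  0.6878182 , -0.51392741]]), 't': array([-0.44528085, -0.08249838,  1.13928777])}
jar [([317.0, 343.
[... 1129 characters left out ...]
)]
ring [([317.0, 208.0], 0.63), ([355.0, 199.0], 0.46)]
wrist {'mtx': array([[305.82367321,   0.        , 279.37541006],
       [  0.        , 305.82367321, 204.8944509 ],
       [  0.        ,   0.        ,   1.        ]]), 'R': array([[ 9.99999945e-01, -6.43874046e-05,  3.24441675e-04],
       [-1.55127035e-04, -9.57602308e-01,  2.88093381e-01],
       [ 2.92136512e-04, -2.88093416e-01, -9.57602265e-01]]), 't': array([-0.67541432, -0.03910945,  0.38933655])}
jar [([346.0, 281.0], 0.93), ([369.0, 12.0], 0.68), ([170.0, 261.0], 0.64)]
lug [([259.0, 118.0], 0.86), ([371.0, 15.0], 0.7)]
pick_handle [([213.0, 2.0], 0.89), ([169.0, 259.0], 0.28)]
stand_top []
pick [([52.0, 12.0], 0.72)]
ring []
```

View pics/scene0.png

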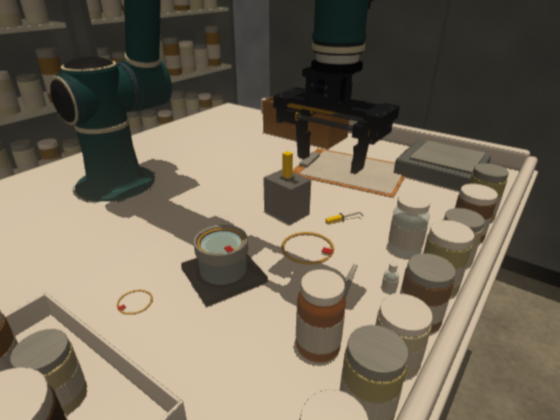

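View pics/side0.png

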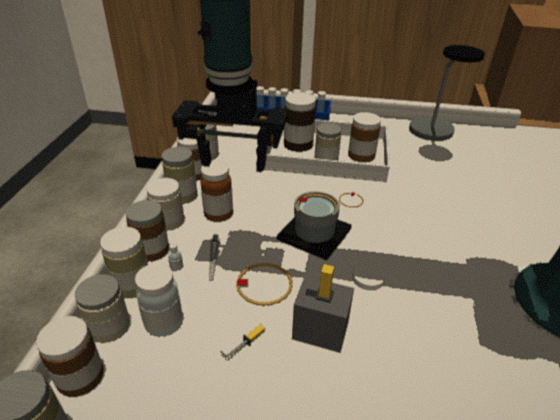

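The real pick is in the grey stand (scene 288,165; side 326,284). The jar is on the black nest (scene 222,250; side 316,215), with the red lug at scene (230,250) and side (305,200). The lying rings and the lying small pick are decoys.

```bash
cat > h.py <<'E'
from bench import status, optics, order, arm
import cv2,numpy as np
from scipy.spatial.transform import Rotation as Rot
def P(k): return np.array(k['mtx'])@np.c_[k['R'],k['t']]
def tri(ka,a,kb,b):
    X=cv2.triangulatePoints(P(ka),P(kb),np.float64(a).reshape(2,1),np.float64(b).reshape(2,1)).ravel(); return X[:3]/X[3]
def onz(k,uv,z):
    R=np.array(k['R']);C=-R.T@k['t'];d=R.T@np.linalg.solve(k['mtx'],[uv[0],uv[1],1.]); return C+d*(z-C[2])/d[2]
def proj(k,X):
    p=P(k)@np.append(X,1); return p[:2]/p[2]
def TR(s=None):
    s=s or status.state(); q=s['eef_rot']; return Rot.from_quat([q[1],q[2],q[3],q[0]]).as_matrix(), s['tcp_pos']
E
python3 - <<'E'
from h import *
s=optics.calibration('scene');d=optics.calibration('side');w=optics.calibration('wrist')
np.set_printoptions(precision=4,suppress=True)
for n,a,b in [('handle',(288,165),(326,284)),('stand',(285,179),(324,295)),('jar',(222,280),(311,237)),('lug',(230,251),(306,200))]:
    X=tri(s,a,d,b);print(n,X,proj(s,X)-a,proj(d,X)-b)
print('side z',onz(s,(285,179),.095),onz(d,(324,295),.095),onz(s,(230,251),.102),onz(d,(306,200),.102))
print('cap',onz(d,(368,280),.01),'pick2',onz(d,(248,336),.01),'bigring',onz(d,(265,284),0),'smallring',onz(d,(351,199),0))
print('amber',onz(d,(219,214),0),'clear',onz(d,(164,322),0),'forceps',onz(d,(214,257),0),'vial',onz(d,(176,266),0))
print(TR()[0])
E
```

```text
handle [0.485  0.1562 0.1258] [0.3068 0.1416] [ 0.3343 -0.1576]
stand [0.4847 0.1485 0.0915] [1.12   0.4964] [ 1.1912 -0.5434]
jar [ 0.5266 -0.1219 -0.0118] [2.4073 1.1729] [ 1.5679 -0.8014]
lug [ 0.5513 -0.1311  0.0812] [-2.2399 -1.1746] [-1.4146  0.7461]
side z [0.4851 0.1433 0.095 ] [0.4867 0.1533 0.095 ] [ 0.5767 -0.1516  0.102 ] [ 0.5465 -0.1059  0.102 ]
cap [0.401  0.0197 0.01  ] pick2 [0.6123 0.1961 0.01  ] bigring [0.6068 0.0577 0.    ] smallring [ 0.4433 -0.2711  0.    ]
amber [ 0.7587 -0.1503  0.    ] clear [0.7745 0.1848 0.    ] forceps [ 0.7301 -0.0012  0.    ] vial [0.8017 0.0397 0.    ]
[[ 0.  1. -0.]
 [-0. -0. -1.]
 [-1.  0.  0.]]
```

```bash
python3 -m handwheel '[{"hand":100,"offset":[-1.67,-4.83,3.33],"turn":[0,0,0]},{"hand":100,"offset":[-1.67,-4.83,3.33],"turn":[0,0,0]},{"hand":100,"offset":[-1.67,-4.83,3.33],"turn":[0,0,0]},{"hand":100,"offset":[-1.67,-4.83,3.33],"turn":[0,0,0]},{"hand":100,"offset":[-1.67,-4.83,3.33],"turn":[0,0,0]},{"hand":100,"offset":[-1.67,-4.83,3.33],"turn":[0,0,0]},{"hand":100,"offset":[-1.67,-4.83,3.33],"turn":[0,0,0]}]'
python3 - <<'E'
from h import *
k=optics.calibration('wrist'); im=optics.capture('wrist'); cv2.imwrite('pics/wj.png',im[:,:,::-1]); np.savez('wj.npz',**k)
print(k['R'],k['t'])
for q in ['jar','lug','plain_end','ring']:
    for d in optics.tip_of('wrist',q): print(q,np.round(d['uv']),d['score'],onz(k,d['uv'],.086))
E
```

```text
clock: 1.75
tcp_pos: [0.5306, -0.0995, 0.2995]
eef_rot: [0.5, 0.5, 0.5, -0.5]
wrist_force: [-0.5, 0.7, 0.4]
finger_gap: 0.088
[[ 9.99999929e-01  2.09594820e-04  3.13757069e-04]
 [ 1.10462570e-04 -9.57718341e-01  2.87707433e-01]
 [ 3.60792888e-04 -2.87707378e-01 -9.57718296e-01]] [-0.53100991 -0.14875907  0.40839942]
jar [436. 204.] 0.81 [ 0.71694968 -0.12780407  0.086     ]
jar [278. 182.] 0.7 [ 0.52917236 -0.10223815  0.086     ]
lug [375.  35.] 0.98 [0.6282484  0.05154801 0.086     ]
lug [303. 204.] 0.94 [ 0.55953827 -0.12831778  0.086     ]
lug [223. 289.] 0.4 [ 0.45773694 -0.24334847  0.086     ]
plain_end [483.  62.] 0.64 [0.74335675 0.02602699 0.086     ]
plain_end [385.  49.] 0.52 [0.63961376 0.03864507 0.086     ]
plain_end [296. 218.] 0.45 [ 0.55102755 -0.14577615  0.086     ]
plain_end [214. 289.] 0.4 [ 0.44622541 -0.24305373  0.086     ]
ring [224. 269.] 0.71 [ 0.46038706 -0.21489616  0.086     ]
```

```bash
python3 -m handwheel '[{"hand":100,"offset":[0,-1.5,-8],"turn":[0,0,0]},{"hand":100,"offset":[0,-1.5,-8],"turn":[0,0,0]},{"hand":100,"offset":[0,-1.5,-8],"turn":[0,0,0]},{"hand":100,"offset":[0,-1.5,-8],"turn":[0,0,0]},{"hand":100,"offset":[0,-1.5,-8],"turn":[0,0,0]},{"hand":100,"offset":[0,-1.5,-8],"turn":[0,0,0]},{"hand":100,"offset":[0,-1.5,-8],"turn":[0,0,0]},{"hand":100,"offset":[0,-1.5,-8],"turn":[0,0,0]}]'
python3 - <<'E'
from h import *
k=optics.calibration('wrist'); im=optics.capture('wrist'); cv2.imwrite('pics/ws.png',im[:,:,::-1]); np.savez('ws.npz',**k)
for q,z in [('stand_top',.095),('pick_handle',.13),('pick',.095)]:
    for d in optics.tip_of('wrist',q): print(q,np.round(d['uv']),d['score'],onz(k,d['uv'],z))
a=cv2.imread('pics/wj.png')
cv2.imwrite('pics/both.png',cv2.resize(np.vstack([a[60:360,100:500],im[60:360,100:500,::-1]]),None,fx=1,fy=1))
E
```

```text
clock: 2.8
tcp_pos: [0.4853, 0.1395, 0.2996]
eef_rot: [-0.5, -0.5, -0.5, 0.5]
wrist_force: [-0.1, -0.5, 0.3]
finger_gap: 0.088
stand_top [280. 169.] 0.6 [0.48679046 0.15393975 0.095     ]
pick_handle [280. 175.] 0.65 [0.48668117 0.1540632  0.13      ]
pick [276. 170.] 0.85 [0.48175321 0.15269786 0.095     ]
pick [372. 119.] 0.62 [0.58441859 0.20788015 0.095     ]
pick [333. 366.] 0.18 [ 0.56000201 -0.11985438  0.095     ]
```

View pics/both.png

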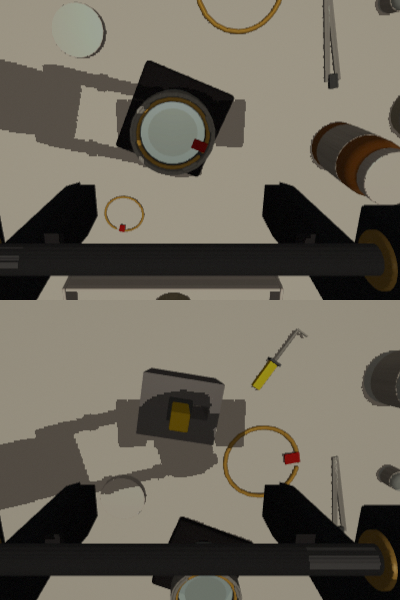

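Run:
```python
from h import *
a=cv2.imread('pics/wj.png');b=cv2.imread('pics/ws.png')
f=lambda im,x,y:cv2.resize(np.uint8(255*(im[y:y+100,x:x+130]/255.)**.5),None,fx=6,fy=6,interpolation=cv2.INTER_CUBIC)[:,:,:]
A=f(a,205,140);B=f(b,220,120)
cv2.imwrite('pics/z.png',cv2.resize(np.vstack([A,B]),(520,800))[:,:]) 
cv2.imwrite('pics/z.png',cv2.resize(np.hstack([A,B]),(800,308)))
k=dict(np.load('wj.npz'))
hsv=cv2.cvtColor(a,cv2.COLOR_BGR2HSV)
red=((hsv[...,0]<6)|(hsv[...,0]>174))&(hsv[...,1]>150)&(hsv[...,2]>60)
red[:, :]&=True
ys,xs=np.nonzero(red[140:240,205:335]);print('red',xs.mean()+205,ys.mean()+140,len(xs),cv2.minAreaRect(np.c_[xs,ys].astype(np.float32)))
p=np.array([onz(k,(x+205,y+140),.0875)[:2] for x,y in zip(xs,ys)]);print(p.mean(0),cv2.minAreaRect(p.astype(np.float32)*1000))
optics.capture('wrist')
for c in ['jar','window','ring','stand_top','pick']:
    pass
```

```text
red 298.9159663865546 205.38655462184875 119 ((93.94828033447266, 65.37930297851562), (13.55575942993164, 8.913375854492188), 21.801406860351562)
[ 0.55414855 -0.12959428] ((554.116943359375, -129.56248474121094), (10.90186595916748, 16.17287826538086), 67.39016723632812)
```

View pics/z.png

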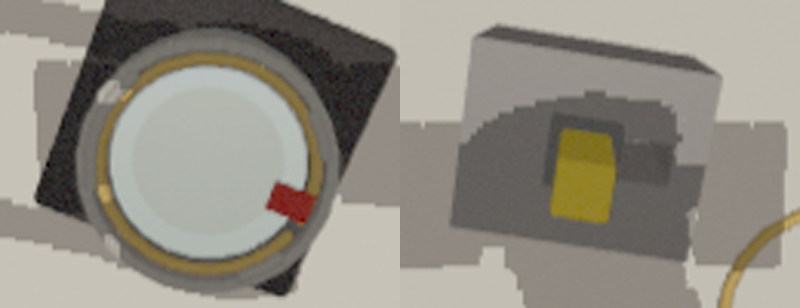

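The top crop shows the window circle at about (272.6,192.7) and the red lug at (299,205). The bottom crop shows the stand's top face corners and the slot, which runs to the right of the yellow handle, so the foot points roughly along +x, turned slightly clockwise.

Run:
```python
from h import *
np.set_printoptions(precision=4,suppress=True)
k=dict(np.load('wj.npz'))
for z in (.08,.09): print('jar',onz(k,(272.6,192.65),z))
L=onz(k,(298.9,205.4),.0875);J=onz(k,(272.6,192.65),.08);d=(L-J)[:2];print('lug',L,np.hypot(*d),np.degrees(np.arctan2(d[1],d[0])))
k=dict(np.load('ws.npz'))
C=np.array([onz(k,(220+(x-400)/3.077,120+y/3.077),.095)[:2] for x,y in [(473,38),(720,75),(690,262),(450,225)]])
print(C,C.mean(0))
for i in range(4):
    e=C[(i+1)%4]-C[i];print(np.hypot(*e),np.degrees(np.arctan2(e[1],e[0])))
T=[onz(k,(220+(x-400)/3.077,120+y/3.077),.160)[:2] for x,y in [(555,162),(614,169),(608,222),(550,216)]];print('top',np.array(T),np.mean(T,0))
# slot right end
print([onz(k,(220+(x-400)/3.077,120+y/3.077),.095)[:2] for x,y in [(672,145),(669,186)]])
```

```text
jar [ 0.5229 -0.116   0.08  ]
jar [ 0.5231 -0.1134  0.09  ]
lug [ 0.5541 -0.1296  0.0875] 0.034061710753927055 -23.608400249633196
[[0.4471 0.1939]
 [0.5344 0.1811]
 [0.526  0.1117]
 [0.4363 0.1261]] [0.486  0.1532]
0.08822664218337607 -8.354349408607067
0.06988951971407585 -96.88472918603904
0.09090702569205322 170.89205929252927
0.0686765359524672 80.91140072811581
top [[0.4775 0.1622]
 [0.4949 0.1601]
 [0.4933 0.1439]
 [0.4758 0.1458]] [0.4854 0.153 ]
[array([0.518, 0.156]), array([0.5174, 0.1409])]
```

```bash
python3 -m handwheel '[{"hand":100,"offset":[0,0.02,-0.45],"turn":[0.7,0,0]},{"hand":100,"offset":[1,0.02,-0.45],"turn":[1.38,0,0]},{"hand":100,"offset":[2.5,0.02,-0.45],"turn":[1.38,0,0]},{"hand":100,"offset":[4,0.02,-0.45],"turn":[1.38,0,0]},{"hand":100,"offset":[5,0.02,-0.45],"turn":[1.38,0,0]},{"hand":100,"offset":[5.92,0.02,-0.45],"turn":[1.38,0,0]},{"hand":100,"offset":[5.92,0.02,-0.45],"turn":[1.38,0,0]},{"hand":100,"offset":[5.92,0.02,-0.45],"turn":[1.38,0,0]}]' 20
python3 - <<'E'
from h import *
optics.capture('wrist');k=optics.calibration('wrist')
for q,z in [('stand_top',.095),('pick_handle',.13)]:
    for d in optics.tip_of('wrist',q): print(q,np.round(d['uv']),d['score'],onz(k,d['uv'],z))
E
python3 -m handwheel '[{"hand":0,"offset":[0,0,0],"turn":[0,0,0]},{"hand":0,"offset":[0,0,0],"turn":[0,0,0]},{"hand":0,"offset":[0,0,0],"turn":[0,0,0]},{"hand":0,"offset":[0,0,0],"turn":[0,0,0]},{"hand":0,"offset":[0,0,0],"turn":[0,0,0]},{"hand":0,"offset":[0,0,0],"turn":[0,0,0]},{"hand":0,"offset":[0,0,0],"turn":[0,0,0]},{"hand":0,"offset":[0,0,0],"turn":[0,0,0]}]' 60
```

```text
clock: 3.85
tcp_pos: [0.4858, 0.1531, 0.1223]
eef_rot: [-0.462, -0.535, -0.462, 0.535]
wrist_force: [0.7, -0.3, -1.2]
finger_gap: 0.088
pick_handle [277. 276.] 0.89 [0.48617925 0.15469359 0.13      ]
pick_handle [417. 146.] 0.79 [0.55224633 0.20614956 0.13      ]
clock: 4.8
tcp_pos: [0.4857, 0.1536, 0.1221]
eef_rot: [-0.463, -0.535, -0.463, 0.535]
wrist_force: [-0.5, -0.5, -0.3]
finger_gap: 0.0264
```

```bash
python3 -m handwheel '[{"hand":0,"offset":[0,0,0],"turn":[0,0,0]},{"hand":0,"offset":[0,0,0],"turn":[0,0,0]},{"hand":0,"offset":[0,0,0],"turn":[0,0,0]},{"hand":0,"offset":[0,0,0],"turn":[0,0,0]}]' 60
python3 - <<'E'
from h import *
np.set_printoptions(precision=4,suppress=True)
s=status.state();print(s['finger_gap'],s['wrist_force'],s['torque'],s['tcp_pos'])
E
```

```text
clock: 5.2
tcp_pos: [0.4856, 0.1536, 0.1221]
eef_rot: [-0.463, -0.535, -0.463, 0.535]
wrist_force: [-0.3, 0.6, -0.8]
finger_gap: 0.0175
0.017477389660789794 [-0.3476  0.558  -0.7545] [-0.0214  0.0601 -0.0027] [0.4856 0.1536 0.1221]
```

```bash
python3 -m handwheel '[{"hand":0,"offset":[-0.7,0,0],"turn":[0,0,0]},{"hand":0,"offset":[-1.7,0,0],"turn":[0,0,0]},{"hand":0,"offset":[-2.7,0,0],"turn":[0,0,0]},{"hand":0,"offset":[-3.6,0,0],"turn":[0,0,0]},{"hand":0,"offset":[-4.27,0,0],"turn":[0,0,0]},{"hand":0,"offset":[-4.27,0,0],"turn":[0,0,0]},{"hand":0,"offset":[-4.27,0.35,1.2],"turn":[0.4,0,0]},{"hand":0,"offset":[-4.27,0.7,2.4],"turn":[0.8,0,0]},{"hand":0,"offset":[-4.27,1.05,3.6],"turn":[1.2,0,0]},{"hand":0,"offset":[-4.27,1.4,4.8],"turn":[1.6,0,0]},{"hand":0,"offset":[-4.27,1.75,6.0],"turn":[2.0,0,0]},{"hand":0,"offset":[-4.27,2.1,7.2],"turn":[2.45,0,0]},{"hand":0,"offset":[-4.27,2.35,8.2],"turn":[2.45,0,0]},{"hand":0,"offset":[-4.27,2.48,8.7],"turn":[2.45,0,0]},{"hand":0,"offset":[-4.27,2.48,8.7],"turn":[2.45,0,0]},{"hand":0,"offset":[-4.27,2.48,8.7],"turn":[2.45,0,0]},{"hand":0,"offset":[-4.27,2.48,8.7],"turn":[2.45,0,0]}]' 60
python3 - <<'E'
from h import *
np.set_printoptions(precision=4,suppress=True)
R,t=TR();s=status.state();print(t,np.degrees(np.arctan2(R[1,1],R[0,1])),s['wrist_force'],s['torque'])
d=optics.calibration('side');sc=optics.calibration('scene')
a=optics.capture('side');b=optics.capture('scene')
print(proj(d,t),proj(sc,t),[ (proj(d,t-[0,0,h]).round(),proj(sc,t-[0,0,h]).round()) for h in (.087,.111)])
u=np.int32(proj(d,t-[0,0,.08]));v=np.int32(proj(sc,t-[0,0,.08]))
f=lambda im,c:cv2.resize(np.uint8(255*(im[c[1]-65:c[1]+65,c[0]-50:c[0]+50,::-1]/255.)**.6),None,fx=4,fy=4,interpolation=cv2.INTER_CUBIC)
print(u,v);cv2.imwrite('pics/foot.png',np.hstack([f(a,u),f(b,v)]))
E
```

```text
clock: 6.9
tcp_pos: [0.5215, -0.114, 0.2499]
eef_rot: [-0.39, -0.589, -0.391, 0.589]
wrist_force: [-0.9, 0.4, -1.7]
finger_gap: 0.0174
[ 0.5215 -0.114   0.2499] -22.912117071060567 [-0.8527  0.4411 -1.6927] [-0.0342  0.0057  0.0417]
[323.1283 138.3781] [215.1627 156.5093] [(array([320., 175.]), array([219., 202.])), (array([319., 185.]), array([220., 214.]))]
[320 172] [218 198]
```

View pics/foot.png

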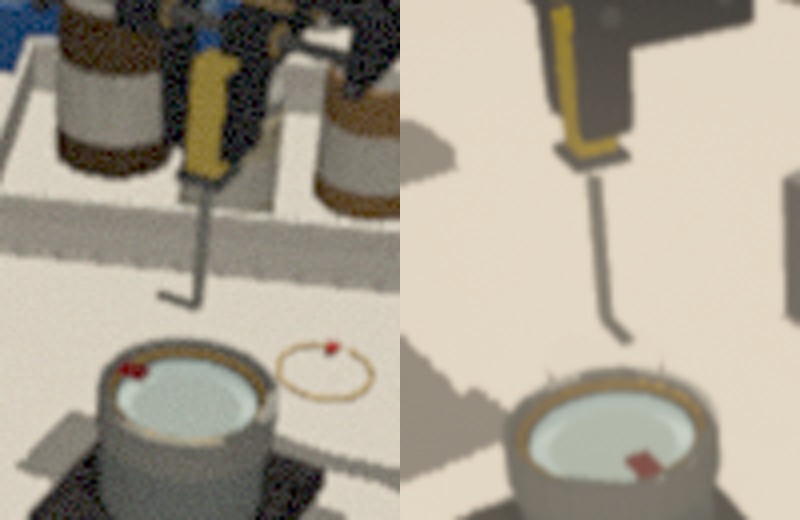

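Side (318,183) and scene (201,213) put the foot's underside about 108 mm below the TCP, with the foot pointing at the lug. I'll go down to just above the window, then step.

```bash
cat > chk.py <<'E'
import sys
from h import *
s=status.state();f=s['wrist_force'][2];print('z %.5f Fz %.2f My %s t %.2f'%(s['tcp_pos'][2],f,np.round(s['torque'],3),s['clock']));sys.exit(f>1.2)
E
python3 -m handwheel '[{"hand":0,"offset":[0.6,0,0],"turn":[0,0,0]},{"hand":0,"offset":[1.2,0,0],"turn":[0,0,0]},{"hand":0,"offset":[1.7,0,0],"turn":[0,0,0]},{"hand":0,"offset":[1.86,0,0],"turn":[0,0,0]},{"hand":0,"offset":[1.86,0,0],"turn":[0,0,0]},{"hand":0,"offset":[1.86,0,0],"turn":[0,0,0]}]' >/dev/null; python3 chk.py && 
python3 -m handwheel '[{"hand":0,"offset":[0.03,0,0],"turn":[0,0,0]},{"hand":0,"offset":[0.03,0,0],"turn":[0,0,0]}]' >/dev/null; python3 chk.py && 
python3 -m handwheel '[{"hand":0,"offset":[0.02,0,0],"turn":[0,0,0]},{"hand":0,"offset":[0.02,0,0],"turn":[0,0,0]}]' >/dev/null; python3 chk.py && 
python3 -m handwheel '[{"hand":0,"offset":[0.02,0,0],"turn":[0,0,0]},{"hand":0,"offset":[0.02,0,0],"turn":[0,0,0]}]' >/dev/null; python3 chk.py
```

```text
z 0.19513 Fz -1.42 My [-0.003  0.048  0.042] t 7.60
z 0.19513 Fz -1.42 My [-0.003  0.048  0.042] t 7.60
z 0.19513 Fz -1.42 My [-0.003  0.048  0.042] t 7.60
z 0.19513 Fz -1.42 My [-0.003  0.048  0.042] t 7.60False
False
False
False
```

```bash
sed -i 's/sys.exit(f>1.2)/sys.exit(int(f>1.0))/' chk.py
python3 chk.py && 
python3 -m handwheel '[{"hand":0,"offset":[0.03,0,0],"turn":[0,0,0]},{"hand":0,"offset":[0.03,0,0],"turn":[0,0,0]}]' >/dev/null && python3 chk.py && 
python3 -m handwheel '[{"hand":0,"offset":[0.03,0,0],"turn":[0,0,0]},{"hand":0,"offset":[0.03,0,0],"turn":[0,0,0]}]' >/dev/null && python3 chk.py && 
python3 -m handwheel '[{"hand":0,"offset":[0.02,0,0],"turn":[0,0,0]},{"hand":0,"offset":[0.02,0,0],"turn":[0,0,0]}]' >/dev/null && python3 chk.py &&
python3 -m handwheel '[{"hand":0,"offset":[0.02,0,0],"turn":[0,0,0]},{"hand":0,"offset":[0.02,0,0],"turn":[0,0,0]}]' >/dev/null && python3 chk.py &&
python3 -m handwheel '[{"hand":0,"offset":[0.02,0,0],"turn":[0,0,0]},{"hand":0,"offset":[0.02,0,0],"turn":[0,0,0]}]' >/dev/null && python3 chk.py &&
python3 -m handwheel '[{"hand":0,"offset":[0.02,0,0],"turn":[0,0,0]},{"hand":0,"offset":[0.02,0,0],"turn":[0,0,0]}]' >/dev/null && python3 chk.py
```

```text
z 0.19513 Fz -1.42 My [-0.003  0.048  0.042] t 7.60
z 0.19437 Fz -0.49 My [-0.019  0.029  0.013] t 7.80
z 0.19288 Fz -0.62 My [-0.041  0.077  0.01 ] t 8.00
z 0.19202 Fz -0.55 My [-0.006  0.051  0.006] t 8.20
z 0.19139 Fz -1.48 My [0.023 0.021 0.006] t 8.40
z 0.19081 Fz -0.99 My [0.038 0.058 0.073] t 8.60
z 0.19021 Fz 0.02 My [-0.005  0.03  -0.02 ] t 8.80
```

```bash
python3 chk.py && 
python3 -m handwheel '[{"hand":0,"offset":[0,0,0],"turn":[0,0,0]}]' >/dev/null && python3 chk.py && 
python3 -m handwheel '[{"hand":0,"offset":[0.015,0,0],"turn":[0,0,0]},{"hand":0,"offset":[0.015,0,0],"turn":[0,0,0]}]' >/dev/null && python3 chk.py && 
python3 -m handwheel '[{"hand":0,"offset":[0.015,0,0],"turn":[0,0,0]},{"hand":0,"offset":[0.015,0,0],"turn":[0,0,0]}]' >/dev/null && python3 chk.py && 
python3 -m handwheel '[{"hand":0,"offset":[0.015,0,0],"turn":[0,0,0]},{"hand":0,"offset":[0.015,0,0],"turn":[0,0,0]}]' >/dev/null && python3 chk.py && 
python3 -m handwheel '[{"hand":0,"offset":[0.015,0,0],"turn":[0,0,0]},{"hand":0,"offset":[0.015,0,0],"turn":[0,0,0]}]' >/dev/null && python3 chk.py && 
python3 -m handwheel '[{"hand":0,"offset":[0.015,0,0],"turn":[0,0,0]},{"hand":0,"offset":[0.015,0,0],"turn":[0,0,0]}]' >/dev/null && python3 chk.py && 
python3 -m handwheel '[{"hand":0,"offset":[0.015,0,0],"turn":[0,0,0]},{"hand":0,"offset":[0.015,0,0],"turn":[0,0,0]}]' >/dev/null && python3 chk.py
```

```text
z 0.19021 Fz 0.02 My [-0.005  0.03  -0.02 ] t 8.80
z 0.19030 Fz -1.54 My [0.048 0.095 0.037] t 8.90
z 0.18978 Fz -1.10 My [-0.007  0.016 -0.049] t 9.10
z 0.18933 Fz -0.71 My [0.02  0.013 0.051] t 9.30
z 0.18888 Fz 0.22 My [0.    0.001 0.003] t 9.50
z 0.18844 Fz 0.01 My [-0.034  0.012 -0.002] t 9.70
z 0.18796 Fz -1.08 My [-0.027 -0.018 -0.036] t 9.90
z 0.18783 Fz 0.01 My [0.064 0.165 0.006] t 10.10
```

```bash
python3 chk.py && 
python3 -m handwheel '[{"hand":0,"offset":[0,0,0],"turn":[0,0,0]}]' >/dev/null && python3 chk.py && 
python3 -m handwheel '[{"hand":0,"offset":[0.01,0,0],"turn":[0,0,0]},{"hand":0,"offset":[0.01,0,0],"turn":[0,0,0]}]' >/dev/null && python3 chk.py &&
python3 -m handwheel '[{"hand":0,"offset":[0.01,0,0],"turn":[0,0,0]},{"hand":0,"offset":[0.01,0,0],"turn":[0,0,0]}]' >/dev/null && python3 chk.py &&
python3 -m handwheel '[{"hand":0,"offset":[0.01,0,0],"turn":[0,0,0]},{"hand":0,"offset":[0.01,0,0],"turn":[0,0,0]}]' >/dev/null && python3 chk.py
```

```text
z 0.18783 Fz 0.01 My [0.064 0.165 0.006] t 10.10
z 0.18781 Fz 1.31 My [ 0.037  0.168 -0.013] t 10.20
```

```bash
python3 -m handwheel '[{"hand":0,"offset":[-0.037,0,0.0],"turn":[0,0,0]},{"hand":0,"offset":[-0.037,0,0.0],"turn":[0,0,0]}]' ; python3 chk.py
python3 - <<'E'
from h import *
R,t=TR();im=optics.capture('wrist');b=optics.capture('scene')
k=optics.calibration('wrist');u=np.int32(proj(k,[.54,-.12,.085]));print(u, 'tip exp',proj(k,t+R[:,1]*.0236-[0,0,.105]))
c=np.clip(u,[65,50],[495,370])
g=lambda im,c:cv2.resize(np.uint8(255*(im[c[1]-50:c[1]+50,c[0]-65:c[0]+65,::-1]/255.)**.5),None,fx=3,fy=3,interpolation=cv2.INTER_CUBIC)
cv2.imwrite('pics/w2.png',np.hstack([g(im,c),g(b,(222,245))]))
for d in optics.tip_of('wrist','lug'): print(d['uv'],d['score'])
E
```

```text
clock: 10.4
tcp_pos: [0.5218, -0.1154, 0.1888]
eef_rot: [0.39, 0.59, 0.39, -0.59]
wrist_force: [0.2, -0.8, -1.2]
finger_gap: 0.0171
z 0.18877 Fz -1.19 My [0.002 0.029 0.046] t 10.40
[302 205] tip exp [308.002937 208.087468]
[325.5, 209.8] 0.89
```

View pics/w2.png

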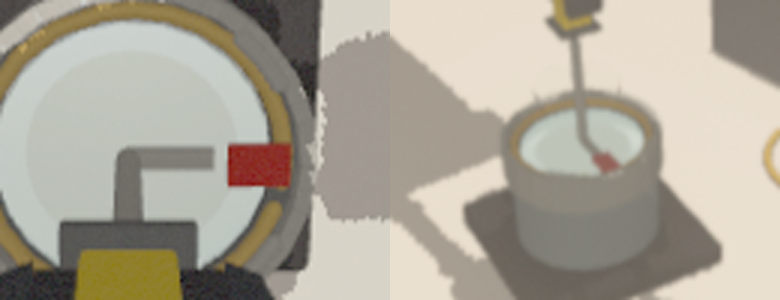

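The wrist picture shows the foot level with the red lug, about 1 mm to one side. The tip is at crop x=213 and the lug's inner end at x=228, about 4.2 mm apart. I'll slide in stages with force checks.

```bash
cat > chk2.py <<'E'
import sys
from h import *
s=status.state();f=s['wrist_force'];R,t=TR(s);print(np.round(t,5),'F',f.round(2),'along',round(f@R[:,1],2),'T',s['torque'].round(3),s['clock']);sys.exit(int(f[2]>1.5 or f[2]<-4 or np.hypot(f[0],f[1])>2.5))
E
python3 -m handwheel '[{"hand":0,"offset":[0.005,0,0.04],"turn":[0,0,0]},{"hand":0,"offset":[0.005,0.1,0.04],"turn":[0,0,0]},{"hand":0,"offset":[0.005,0.1,0.04],"turn":[0,0,0]}]' >/dev/null && python3 chk2.py && 
python3 -m handwheel '[{"hand":0,"offset":[0,0.04,0],"turn":[0,0,0]},{"hand":0,"offset":[0,0.04,0],"turn":[0,0,0]}]' >/dev/null && python3 chk2.py && 
python3 -m handwheel '[{"hand":0,"offset":[0,0.04,0],"turn":[0,0,0]},{"hand":0,"offset":[0,0.04,0],"turn":[0,0,0]}]' >/dev/null && python3 chk2.py && 
python3 -m handwheel '[{"hand":0,"offset":[0,0.06,0],"turn":[0,0,0]},{"hand":0,"offset":[0,0.06,0],"turn":[0,0,0]}]' >/dev/null && python3 chk2.py && 
python3 -m handwheel '[{"hand":0,"offset":[0,0.08,0],"turn":[0,0,0]},{"hand":0,"offset":[0,0.08,0],"turn":[0,0,0]}]' >/dev/null && python3 chk2.py && 
python3 -m handwheel '[{"hand":0,"offset":[0,0.08,0],"turn":[0,0,0]},{"hand":0,"offset":[0,0.08,0],"turn":[0,0,0]}]' >/dev/null && python3 chk2.py && 
python3 -m handwheel '[{"hand":0,"offset":[0,0.08,0],"turn":[0,0,0]},{"hand":0,"offset":[0,0.08,0],"turn":[0,0,0]},{"hand":0,"offset":[0,0.08,0],"turn":[0,0,0]}]' >/dev/null && python3 chk2.py
```

```text
[ 0.52438 -0.11789  0.18859] F [ 0.53  0.45 -0.9 ] along 0.31 T [ 0.05  -0.031  0.009] 10.85
[ 0.52531 -0.11821  0.18859] F [ 0.19 -0.26 -0.5 ] along 0.28 T [0.013 0.033 0.015] 11.05
[ 0.52636 -0.11866  0.18857] F [ 0.49  0.19 -0.31] along 0.38 T [0.006 0.075 0.025] 11.25
[ 0.52811 -0.11938  0.18861] F [ 0.03  0.04 -0.01] along 0.01 T [-0.067  0.016 -0.009] 11.45
[ 0.53037 -0.12037  0.1886 ] F [ 0.66 -0.41 -1.13] along 0.77 T [-0.006  0.025  0.015] 11.65
[ 0.53262 -0.12132  0.18863] F [-1.  -0.3 -0.6] along -0.81 T [-0.02  0.03 -0.05] 11.85
[ 0.53458 -0.12213  0.18857] F [ 0.6   0.32 -0.76] along 0.43 T [0.032 0.041 0.025] 12.15
```

```bash
cat > chk3.py <<'E'
import sys
from h import *
s=status.state();f=s['wrist_force'];print('z %.5f'%s['tcp_pos'][2],'F',f.round(2),'T',s['torque'].round(3),s['clock']);sys.exit(int(f[2]<-15))
E
python3 -m handwheel '[{"hand":0,"offset":[-0.02,0,0],"turn":[0,0,0]},{"hand":0,"offset":[-0.02,0,0],"turn":[0,0,0]}]' >/dev/null && python3 chk3.py && 
python3 -m handwheel '[{"hand":0,"offset":[-0.015,0,0],"turn":[0,0,0]},{"hand":0,"offset":[-0.015,0,0],"turn":[0,0,0]}]' >/dev/null && python3 chk3.py && 
python3 -m handwheel '[{"hand":0,"offset":[-0.015,0,0],"turn":[0,0,0]},{"hand":0,"offset":[-0.015,0,0],"turn":[0,0,0]}]' >/dev/null && python3 chk3.py && 
python3 -m handwheel '[{"hand":0,"offset":[-0.015,0,0],"turn":[0,0,0]},{"hand":0,"offset":[-0.015,0,0],"turn":[0,0,0]}]' >/dev/null && python3 chk3.py && 
python3 -m handwheel '[{"hand":0,"offset":[-0.015,0,0],"turn":[0,0,0]},{"hand":0,"offset":[-0.015,0,0],"turn":[0,0,0]}]' >/dev/null && python3 chk3.py
```

```text
z 0.18925 F [-0.07 -0.3  -0.15] T [ 0.004 -0.014 -0.013] 12.35
z 0.18959 F [ 0.2   0.17 -1.4 ] T [-0.024  0.037  0.005] 12.55
z 0.18992 F [ 0.26 -0.29 -1.72] T [0.033 0.121 0.01 ] 12.75
z 0.19026 F [-0.91  0.54 -2.28] T [0.057 0.139 0.018] 12.95
z 0.19056 F [-1.64  0.62 -3.06] T [0.053 0.253 0.017] 13.15
```

```bash
python3 -m handwheel '[{"hand":0,"offset":[-0.03,0,0],"turn":[0,0,0]},{"hand":0,"offset":[-0.03,0,0],"turn":[0,0,0]}]' >/dev/null && python3 chk3.py && 
python3 -m handwheel '[{"hand":0,"offset":[-0.03,0,0],"turn":[0,0,0]},{"hand":0,"offset":[-0.03,0,0],"turn":[0,0,0]}]' >/dev/null && python3 chk3.py && 
python3 -m handwheel '[{"hand":0,"offset":[-0.03,0,0],"turn":[0,0,0]},{"hand":0,"offset":[-0.03,0,0],"turn":[0,0,0]}]' >/dev/null && python3 chk3.py && 
python3 -m handwheel '[{"hand":0,"offset":[-0.03,0,0],"turn":[0,0,0]},{"hand":0,"offset":[-0.03,0,0],"turn":[0,0,0]}]' >/dev/null && python3 chk3.py && 
python3 -m handwheel '[{"hand":0,"offset":[-0.03,0,0],"turn":[0,0,0]},{"hand":0,"offset":[-0.03,0,0],"turn":[0,0,0]}]' >/dev/null && python3 chk3.py
```

```text
z 0.19124 F [-1.37  0.85 -4.07] T [0.036 0.389 0.004] 13.35
z 0.19202 F [-2.97  0.8  -5.78] T [0.038 0.635 0.065] 13.55
z 0.19313 F [-3.33 -0.02 -5.66] T [ 0.169  0.92  -0.05 ] 13.75
z 0.19597 F [-0.75  0.13 -2.08] T [0.222 0.401 0.036] 13.95
z 0.19721 F [-0.28  0.6  -2.47] T [ 0.029  0.015 -0.044] 14.15
```

Run:
```python
from h import *
im=optics.capture('wrist');b=optics.capture('scene');a=optics.capture('side')
k=optics.calibration('wrist');u=np.int32(proj(k,[.54,-.12,.085]));c=np.clip(u,[65,50],[495,370])
g=lambda im,c:cv2.resize(np.uint8(255*(im[c[1]-50:c[1]+50,c[0]-65:c[0]+65,::-1]/255.)**.5),None,fx=3,fy=3,interpolation=cv2.INTER_CUBIC)
cv2.imwrite('pics/w3.png',np.vstack([np.hstack([g(im,c),g(b,(222,235))]),np.hstack([g(a,(316,200)),g(a,(316,150))])]))
```

```text
(no output)
```

View pics/w3.png

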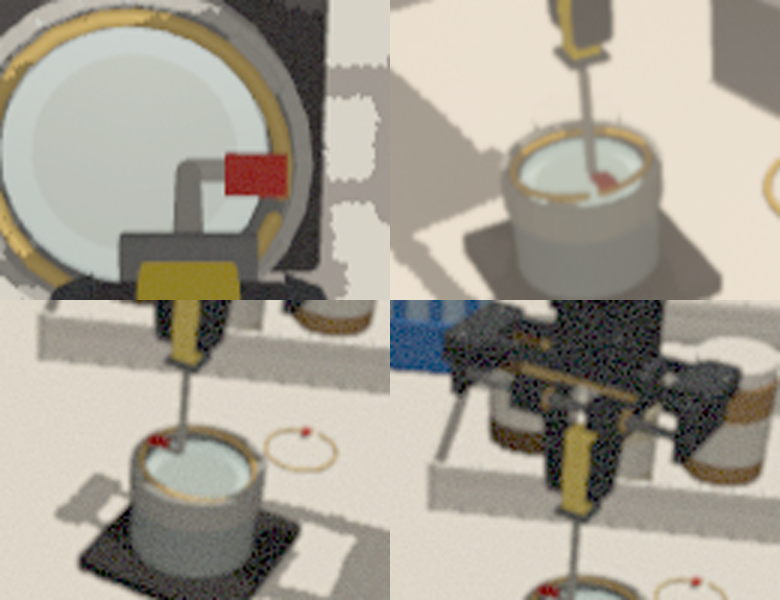

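```bash
python3 -m handwheel '[{"hand":0,"offset":[-0.03,0,0],"turn":[0,0,0]},{"hand":0,"offset":[-0.03,0,0],"turn":[0,0,0]},{"hand":0,"offset":[-0.03,0,0],"turn":[0,0,0]}]' >/dev/null ; python3 chk3.py
python3 - <<'E'
from h import *
np.set_printoptions(precision=4,suppress=True)
def red(im,roi):
    x0,x1,y0,y1=roi;h=cv2.cvtColor(im,cv2.COLOR_BGR2HSV)[y0:y1,x0:x1];m=((h[...,0]<8)|(h[...,0]>172))&(h[...,1]>110)
    n,l,st,c=cv2.connectedComponentsWithStats(m.astype(np.uint8));i=1+np.argmax(st[1:,4]);return c[i]+[x0,y0],st[i,4]
s=optics.calibration('scene');d=optics.calibration('side')
b=optics.capture('scene')[:,:,::-1];a=optics.capture('side')[:,:,::-1]
for n,B,A in [('old',cv2.imread('pics/scene0.png'),cv2.imread('pics/side0.png')),('new',np.ascontiguousarray(b),np.ascontiguousarray(a))]:
    p=red(B,(190,260,220,275));q=red(A,(290,340,175,230));X=tri(s,p[0],d,q[0]);print(n,p,q,X,proj(s,X)-p[0])
for c in ['scene','side','wrist']:
    if c=='wrist': w=optics.capture(c); kk=optics.calibration(c)
    k=optics.calibration(c)
    for e in optics.tip_of(c,'plain_end'): print(c,np.round(e['uv'],1),round(e['score'],2),onz(k,e['uv'],.09))
cv2.imwrite('pics/sc4.png',b)
g=lambda im,x,y:cv2.resize(np.uint8(255*(im[y:y+80,x:x+80]/255.)**.6),(390,390),interpolation=cv2.INTER_CUBIC)
o=cv2.imread('pics/scene0.png')
cv2.imwrite('pics/cmp.png',np.hstack([g(o,182,215),g(b,182,215)]))
E
```

```text
z 0.19647 F [ 0.23  0.78 -1.28] T [-0.021  0.033 -0.001] 14.6
old (array([228.4878, 248.5854]), np.int32(41)) (array([302.6207, 198.9655]), np.int32(29)) [ 0.5553 -0.1318  0.0855] [0.513 0.267]
new (array([227.6296, 244.7407]), np.int32(27)) (array([303.5714, 196.75  ]), np.int32(28)) [ 0.5533 -0.131   0.0926] [0.6128 0.3237]
scene [221.9 248.5] 0.62 [ 0.5487 -0.143   0.09  ]
scene [120.4 304.9] 0.57 [ 0.5237 -0.3362  0.09  ]
scene [326.3 257. ] 0.46 [ 0.7109 -0.0542  0.09  ]
side [238.7 277.5] 0.63 [0.6407 0.1338 0.09  ]
side [323.1 294.2] 0.62 [0.4883 0.1472 0.09  ]
side [303.  193.6] 0.4 [ 0.5569 -0.1455  0.09  ]
wrist [308.1 223.5] 0.43 [ 0.5514 -0.1444  0.09  ]
```

View pics/cmp.png

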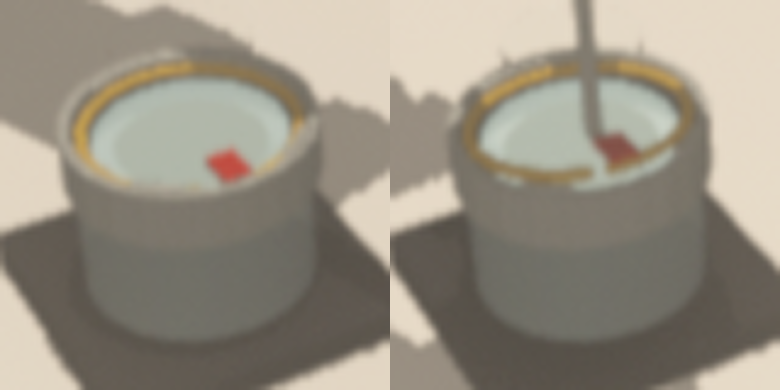

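Before (left) the ring is below the rim. Now (right) both ends stand above it across the gap at (590–610,172), lug about 7–8 mm higher (92.6 by triangulation), and the force is back to baseline. I'll lower slightly, back out, and rise.

```bash
python3 -m handwheel '[{"hand":0,"offset":[0.05,0,0],"turn":[0,0,0]},{"hand":0,"offset":[0.11,0,0],"turn":[0,0,0]},{"hand":0,"offset":[0.11,-0.1,0],"turn":[0,0,0]},{"hand":0,"offset":[0.11,-0.2,0],"turn":[0,0,0]},{"hand":0,"offset":[0.11,-0.3,0],"turn":[0,0,0]},{"hand":0,"offset":[0.11,-0.4,0],"turn":[0,0,0]},{"hand":0,"offset":[0.11,-0.53,0],"turn":[0,0,0]},{"hand":0,"offset":[0.11,-0.53,0],"turn":[0,0,0]},{"hand":0,"offset":[0,-0.53,0],"turn":[0,0,0]},{"hand":0,"offset":[-0.3,-0.53,0],"turn":[0,0,0]},{"hand":0,"offset":[-0.9,-0.53,0],"turn":[0,0,0]},{"hand":0,"offset":[-1.6,-0.53,0],"turn":[0,0,0]},{"hand":0,"offset":[-1.8,-0.53,0],"turn":[0,0,0]},{"hand":0,"offset":[-1.8,-0.53,0],"turn":[0,0,0]},{"hand":0,"offset":[-1.8,-0.53,0],"turn":[0,0,0]}]'
python3 - <<'E'
from h import *
np.set_printoptions(precision=4,suppress=True)
R,t=TR();print(R,t)
yaw=np.degrees(np.arctan2(R[1,1],R[0,1]));print('yaw',yaw,'turn units',(yaw+8.3)/6)
for T in [(.4857,.1536,.250),(.4857,.1536,.1225)]: print(R.T@(np.array(T)-t)/.03)
s=optics.calibration('scene');d=optics.calibration('side')
a=optics.capture('side')[:,:,::-1];b=optics.capture('scene')[:,:,::-1];w=optics.capture('wrist')
k=optics.calibration('wrist')
P1=[e for e in optics.tip_of('scene','plain_end')];P2=optics.tip_of('wrist','plain_end')
for q in ['lug','plain_end']:
  A=[e['uv'] for e in optics.tip_of('scene',q)];B=[e['uv'] for e in optics.tip_of('wrist',q)];C=[e['uv'] for e in optics.tip_of('side',q)]
  for x in A:
    for n,kk,L in [('w',k,B),('s',d,C)]:
      for y in L:
        X=tri(s,x,kk,y);e=np.abs(proj(s,X)-x).max()
        if e<3 and np.hypot(*(X[:2]-[.523,-.116]))<.06: print(q,n,X,e)
f=lambda im,c:cv2.resize(np.uint8(255*(im[c[1]-65:c[1]+65,c[0]-50:c[0]+50]/255.)**.6),None,fx=4,fy=4,interpolation=cv2.INTER_CUBIC)
u=np.int32(proj(d,t-[0,0,.06]));v=np.int32(proj(s,t-[0,0,.06]))
cv2.imwrite('pics/foot2.png',np.hstack([f(a,u),f(b,v)]))
E
```

```text
clock: 16.4
tcp_pos: [0.5197, -0.1159, 0.2499]
eef_rot: [-0.39, -0.589, -0.391, 0.59]
wrist_force: [-1.3, -0.2, -1.1]
finger_gap: 0.0178
[[-0.0005  0.9206 -0.3904]
 [ 0.0001 -0.3904 -0.9206]
 [-1.     -0.0005  0.0001]] [ 0.5197 -0.1159  0.2499]
yaw -22.979725308067877 turn units -2.4466208846779796
[-0.0004 -4.5488 -7.8278]
[ 4.2496 -4.5469 -7.8281]
lug w [ 0.5565 -0.128   0.0976] 0.6211115458272332
lug s [ 0.559 -0.128  0.098] 0.3978059473241444
plain_end w [ 0.5539 -0.1451  0.0912] 0.6848034124229798
plain_end s [ 0.5573 -0.1441  0.0905] 1.121929540003066
```

View pics/foot2.png

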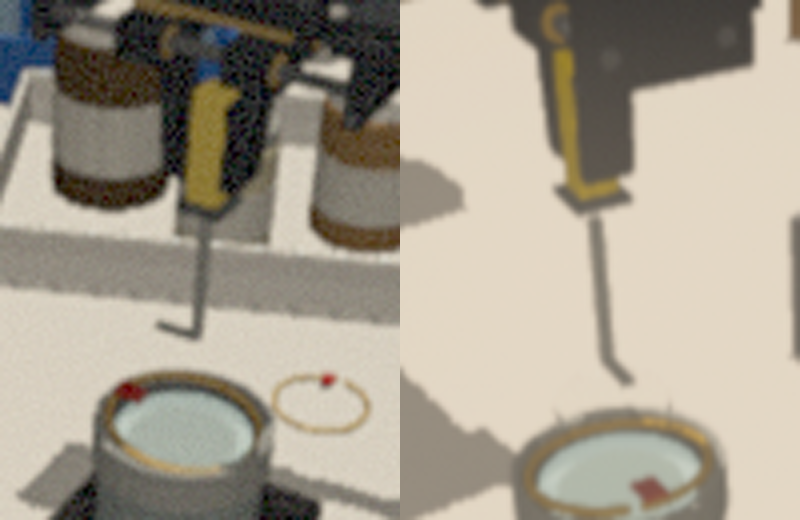

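The ring stays up on its own: lug z about 97 mm, plain end about 91 mm. The pick still sits straight in the fingers. Now I'll take it back to the stand.

```bash
python3 -m handwheel '[{"hand":0,"offset":[0,-0.7,-1.2],"turn":[-0.4,0,0]},{"hand":0,"offset":[0,-1.4,-2.4],"turn":[-0.8,0,0]},{"hand":0,"offset":[0,-2.1,-3.6],"turn":[-1.2,0,0]},{"hand":0,"offset":[0,-2.8,-4.8],"turn":[-1.6,0,0]},{"hand":0,"offset":[0,-3.5,-6.0],"turn":[-2.0,0,0]},{"hand":0,"offset":[0,-4.2,-7.2],"turn":[-2.45,0,0]},{"hand":0,"offset":[0,-4.55,-7.83],"turn":[-2.45,0,0]},{"hand":0,"offset":[0,-4.55,-7.83],"turn":[-2.45,0,0]},{"hand":0,"offset":[0,-4.55,-7.83],"turn":[-2.45,0,0]},{"hand":0,"offset":[0.8,-4.55,-7.83],"turn":[-2.45,0,0]},{"hand":0,"offset":[0.8,-4.55,-7.83],"turn":[-2.45,0,0]}]'
python3 - <<'E'
from h import *
np.set_printoptions(precision=4,suppress=True)
R,t=TR();print(t,np.degrees(np.arctan2(R[1,1],R[0,1])),'to go',R.T@(np.array([.4857,.1536,.1225])-t)/.03)
b=optics.capture('scene')[:,:,::-1];a=optics.capture('side')[:,:,::-1]
k=optics.calibration('scene');d=optics.calibration('side');v=np.int32(proj(k,t-[0,0,.10]));u=np.int32(proj(d,t-[0,0,.10]))
f=lambda im,c:cv2.resize(np.uint8(255*(im[c[1]-50:c[1]+50,c[0]-50:c[0]+50]/255.)**.6),None,fx=4,fy=4,interpolation=cv2.INTER_CUBIC)
cv2.imwrite('pics/st.png',np.hstack([f(a,u),f(b,v)]))
E
```

```text
clock: 18.05
tcp_pos: [0.4842, 0.1518, 0.2236]
eef_rot: [-0.462, -0.533, -0.463, 0.537]
wrist_force: [-0.4, -0.6, -1.3]
finger_gap: 0.0178
[0.4842 0.1518 0.2236] -8.364958863352179 to go [ 3.3692  0.0571 -0.0747]
```

View pics/st.png

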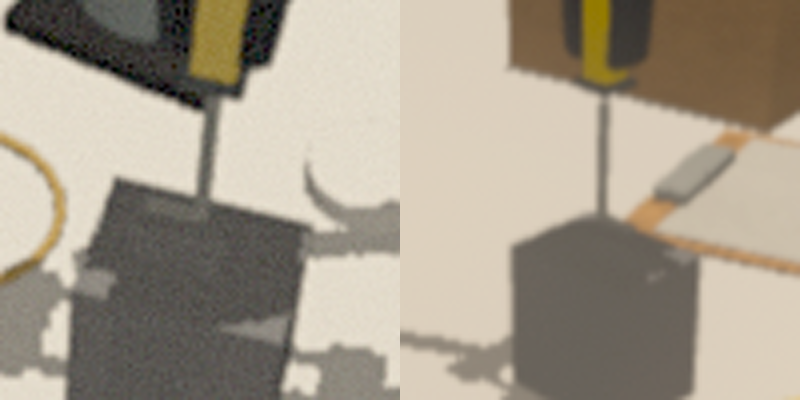

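The foot hangs over the slot and is still about 2 cm above the stand's top. I'll correct slightly and lower it under watch.

```bash
cat > chk4.py <<'E'
import sys
from h import *
s=status.state();f=s['wrist_force'];print(s['tcp_pos'].round(4),'F',f.round(2),'T',s['torque'].round(3),s['clock']);sys.exit(int(np.abs(f).max()>4))
E
python3 -m handwheel '[{"hand":0,"offset":[0.2,0.04,-0.05],"turn":[0,0,0]},{"hand":0,"offset":[0.4,0.04,-0.05],"turn":[0,0,0]},{"hand":0,"offset":[0.6,0.04,-0.05],"turn":[0,0,0]},{"hand":0,"offset":[0.8,0.04,-0.05],"turn":[0,0,0]},{"hand":0,"offset":[1.0,0.04,-0.05],"turn":[0,0,0]}]' >/dev/null && python3 chk4.py &&
python3 -m handwheel '[{"hand":0,"offset":[0.4,0,0],"turn":[0,0,0]},{"hand":0,"offset":[0.8,0,0],"turn":[0,0,0]},{"hand":0,"offset":[1.2,0,0],"turn":[0,0,0]},{"hand":0,"offset":[1.6,0,0],"turn":[0,0,0]},{"hand":0,"offset":[1.9,0,0],"turn":[0,0,0]},{"hand":0,"offset":[2.1,0,0],"turn":[0,0,0]},{"hand":0,"offset":[2.1,0,0],"turn":[0,0,0]}]' >/dev/null && python3 chk4.py
```

```text
[0.4872 0.155  0.1958] F [ 0.26 -0.7  -0.48] T [-0.032 -0.028 -0.009] 18.65
[0.4866 0.1548 0.1322] F [ 0.07  0.02 -0.87] T [-0.015  0.033 -0.018] 19.35
```

```bash
python3 -m handwheel '[{"hand":0,"offset":[0.1,-0.03,0.04],"turn":[0,0,0]},{"hand":0,"offset":[0.2,-0.03,0.04],"turn":[0,0,0]},{"hand":0,"offset":[0.28,-0.03,0.04],"turn":[0,0,0]},{"hand":0,"offset":[0.28,-0.03,0.04],"turn":[0,0,0]}]' >/dev/null && python3 chk4.py &&
python3 -m handwheel '[{"hand":0,"offset":[0.03,0,0],"turn":[0,0,0]},{"hand":0,"offset":[0.03,0,0],"turn":[0,0,0]},{"hand":0,"offset":[0.03,0,0],"turn":[0,0,0]}]' >/dev/null && python3 chk4.py && python3 -m handwheel '[{"hand":0,"offset":[0.02,0,0],"turn":[0,0,0]},{"hand":0,"offset":[0.02,0,0],"turn":[0,0,0]}]' >/dev/null ; python3 chk4.py
```

```text
[0.4861 0.1538 0.1248] F [ 0.65 -0.57 -0.36] T [ 0.03   0.023 -0.008] 19.75
[0.4864 0.1539 0.1242] F [ 0.71 -0.77 -0.26] T [-0.008  0.059 -0.011] 20.05
[0.4863 0.1539 0.1235] F [0.45 1.11 0.42] T [ 0.05  -0.023  0.015] 20.25
```

```bash
python3 -m handwheel '[{"hand":0,"offset":[0.03,0,0],"turn":[0,0,0]},{"hand":0,"offset":[0.03,0,0],"turn":[0,0,0]}]' >/dev/null; python3 chk4.py && python3 -m handwheel '[{"hand":0,"offset":[0.02,0,0],"turn":[0,0,0]},{"hand":0,"offset":[0.02,0,0],"turn":[0,0,0]}]' >/dev/null ; python3 chk4.py
python3 -m handwheel '[{"hand":30,"offset":[0,0,0],"turn":[0,0,0]},{"hand":30,"offset":[0,0,0],"turn":[0,0,0]},{"hand":60,"offset":[0,0,0],"turn":[0,0,0]},{"hand":60,"offset":[0,0,0],"turn":[0,0,0]},{"hand":60,"offset":[0,0,0],"turn":[0,0,0]},{"hand":60,"offset":[0,0,0],"turn":[0,0,0]},{"hand":60,"offset":[0,0,0],"turn":[0,0,0]}]'
python3 -m handwheel '[{"hand":60,"offset":[-0.6,0,0],"turn":[0,0,0]},{"hand":60,"offset":[-1.5,0,0],"turn":[0,0,0]},{"hand":60,"offset":[-2.8,0,0],"turn":[0,0,0]},{"hand":60,"offset":[-4,0,0],"turn":[0,0,0]},{"hand":60,"offset":[-5,0,0],"turn":[0,0,0]},{"hand":60,"offset":[-5,0,0],"turn":[0,0,0]},{"hand":60,"offset":[-5,0,0],"turn":[0,0,0]},{"hand":60,"offset":[-5,0,0],"turn":[0,0,0]}]'
python3 - <<'E'
from h import *
np.set_printoptions(precision=4,suppress=True)
s=optics.calibration('scene');d=optics.calibration('side')
a=optics.capture('side')[:,:,::-1];b=optics.capture('scene')[:,:,::-1];optics.capture('wrist');k=optics.calibration('wrist')
for q in ['lug','plain_end','pick_handle']:
  A=[e['uv'] for e in optics.tip_of('scene',q)];C=[e['uv'] for e in optics.tip_of('side',q)]
  for x in A:
      for y in C:
        X=tri(s,x,d,y);e=np.abs(proj(s,X)-x).max()
        if e<3: print(q,X,e)
f=lambda im,x,y:cv2.resize(np.uint8(255*(im[y:y+190,x:x+150]/255.)**.6),None,fx=2.6,fy=2.6,interpolation=cv2.INTER_CUBIC)
cv2.imwrite('pics/end.png',np.hstack([f(a,250,180),f(b,185,120)]))
E
```

```text
[0.4862 0.1538 0.1224] F [-0.95 -0.08 -0.75] T [ 0.006  0.026 -0.011] 20.45
[0.4863 0.1539 0.1221] F [-0.16 -0.08  0.44] T [-0.037  0.05  -0.007] 20.65
clock: 21.35
tcp_pos: [0.4863, 0.1539, 0.122]
eef_rot: [-0.463, -0.535, -0.463, 0.535]
wrist_force: [0.3, 1.2, 0.2]
finger_gap: 0.0533
clock: 22.15
tcp_pos: [0.4853, 0.1536, 0.2702]
eef_rot: [-0.462, -0.534, -0.463, 0.536]
wrist_force: [1.1, 0.2, -0.1]
finger_gap: 0.053
lug [0.6535 0.0666 0.0069] 0.8692077090773864
lug [ 0.5567 -0.1299  0.0949] 0.6050386566930683
lug [ 0.44   -0.2978  0.0037] 0.4572200267523385
plain_end [0.6651 0.0452 0.0004] 2.151754738946636
pick_handle [0.4865 0.148  0.1257] 1.1249215584643935
pick_handle [0.5207 0.0831 0.1633] 2.8293399095466043
pick_handle [0.6025 0.1872 0.0138] 0.4962596340221239
```

View pics/end.png

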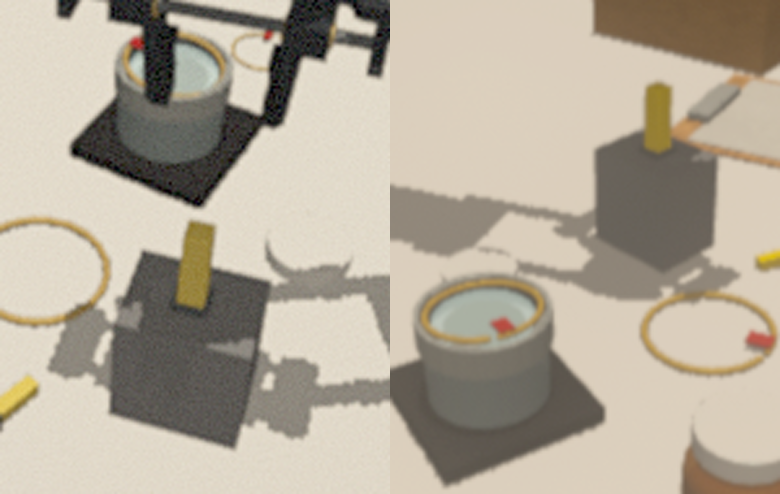

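The pick stands upright in its stand (side crop 195,265; scene crop 657,118). The ring lies on the collar with both ends up (scene crop, gap near 490,340), and the gripper is clear. Handing in.

```bash
python3 -c "
from bench import order
print(order.close_job())"
```

```text
the job is handed in; nothing more can be done
None
```

The ring is sprung and still on the jar, the pick is back upright in its stand, and I handed the job in just after 22.15 s of the 53 s. No verdict was given.

**What I did:** I gripped the pick and found the window by touch. Contact came at a tool height of 187.8 mm with about 2 N, which puts the foot's underside about 81 mm below the flange. I slid the foot about 14 mm under the lug without feeling any contact, then lifted in small steps. The peak reading was about 6 N on the wrist, and the force dropped away when the ring let go. I then backed the foot out and put the pick back.

**Last checks:**
- **Ring:** the lug measured 95–98 mm high in the cameras, against 86 mm seated. The plain end was about 91 mm against 82.5 mm just after I withdrew. The last picture shows both ends above the collar.
- **Pick:** it stands in the stand about where it was picked up, and the fingers are open and 15 cm up.
- **Bystanders:** I did not measure them at the end, but none of my moves came near them.

**What disagreed:** the last triangulation gave no match for the plain end. That end rests on the earlier measurement and the final picture. Camera heights scatter by 2–3 mm.

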